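# Wedge up the tilt plate

### The arm

A 6-joint arm with a two-finger parallel gripper is mounted at the origin on a cart in front of the work surface, level with it; the furniture and walls round the work are solid. World frame = base frame: x ahead of the robot, y to its left, z up, the work surface at z = 0. Lengths are in m, angles in rad, forces in N, time in s.
With the tool pointing down it reaches from about 0.375 to 0.9 m from the base axis. Payload 3.1 kg.
Tool frame: the origin (TCP) lies between the finger pads; the fingertips stand 22 mm ahead of it and the grasp point (between the pads) lies 3 mm ahead of it; z points along the fingers, y is the line along which they close (so a half turn about z gives the same grasp; the last joint's range is limited). The gripper opens to 87 mm and grips with 3 to 60 N. Pads are 19 mm wide; open, the fingers measure 117 mm over their backs; the gripper's body (75 mm by 190 mm) begins 51 mm behind the grasp point.
Start: joints at [1.075, 0.527, 1.433, -0, 1.181, -0.178], TCP at [0.195, 0.594, 0.245] pointing down, gripper open.
Joint ranges: [-3.08, 3.08], [-0.75, 2.2], [0.22, 2.44], [-1.43, 4.57], [0, 2.65], [-2.85, 2.85]. Speed limits (rad/s): [2.79, 2.79, 3.14, 3.14, 3.14, 3.14].

### API

Orientations are given as a unit quaternion [x, y, z, w].
In Python, from rig import robot gives the robot as it stands.
- The arm moves only by the tool move_arm, never from a script. Its argument "series" is text: rows parted by semicolons, each of 6 numbers parted by spaces: the shift along the tool's x, y, z in mm, then the turn, a rotation vector about the tool's x, y, z in degrees. In form: dx dy dz ax ay az; .... A call has 1 to 8 rows; each row is the pose to reach, as a shift and turn from the pose commanded when the call began, along the tool's axes at that moment; what a row does not reach only later rows make up. A row lasts 1/12 s, in which the tool goes at most 41.7 mm and 7.16 degrees, less where a joint would pass 70% of its speed; a pose out of reach is approached as far as the arm can. A call with a gripper value outside its range is refused whole. "jaw" is the opening, from 0 (shut) to 1 (fully open), set as the call begins (left out, the last holds). The fingers move at their own pace and stop on an object; "newtons" is the grip in N (left out, the last holds). Time passes only in rows, so rows that repeat a pose let the fingers close. It gives the time, the measured TCP pose, the force, the opening and the grip force at its end, in the units of the state.
- robot.get_obs(): the state, without advancing time (a new reading comes with each control period).
- robot.camera(name): name is "scene" or "top"; returns a dict with "img" (420x560x3 uint8, red, green, blue), "mtx" (3x3 intrinsics, pixels), "world_to_cam" (4x4, takes a point from world to camera coordinates). Camera axes: x right, y down, z forward; pixel columns grow to the right and rows downward; lengths in m; the calibration is good to about 2 mm. A picture is of the moment at which its call begins. There is no depth.
- robot.hand_in(): hands the job in; it is judged then, once.
Trained networks look in a picture, given as the dict that the camera call returned (one of the last four; its "shot" number tells which), for a name from the list of things; names that differ only in an ending like _2 or _b are one class to them, and where a whole thing is asked for, a point or a joint stands for the part that bears it (a point fixed in the world has none). Each returns a list of dicts, best first, with "p" (0 to 1); they miss things now and then, are a little off and sometimes report something else, mostly with a low value. They report only what shows in the picture. A call takes as long as a camera call.
- robot.search_frame(picture, thing): "xyz" ([x, y, z] in m, in world coordinates, good to about 4 mm: the middle of the surface that is visible of it).
- robot.tip_of(picture, thing): "xyz" ([x, y, z] in m, in world coordinates, good to about 4 mm: a listed point, or the origin of a listed thing).
The state is a dict: "time": time; "q": joint angles; "joint_velocities": joint speeds; "joint_torque": joint torques, N m; "position": TCP position; "tool_rot": TCP orientation; "ft_force": force on the tool from outside, world axes, zero at the start; "moment": the same for the moment, N m; "grip_width": finger opening in m; "grip_force": force on a finger pad.
Only numpy, scipy, OpenCV 4.12 (cv2) and the standard library are available. Lean on these libraries where they do the work, as an engineer would, in place of code of your own. Each camera call takes 0.05 s, during which the arm holds its last target. There are 200 camera calls.

### The job

Lift the handled steel wedge up and off the fork it hangs in, set it flat on the base in front of the hinged tilt plate, and push its thin end squarely under the middle of the plate's free edge until the plate has just come off its two rubber rests, a few millimetres and no more. Do it gently and leave everything else where it stands. Finish while still gripping the wedge and holding it in place, with the plate resting on the wedge alone, so that a colleague can tighten the lock knobs.

Things in the scene. Friction and masses are not known exactly. Their poses are not given: they have to be found in the camera images.
- wedge: steel wedge with upright black handle, about 0.45 kg, faces smooth. Origin: on its flat underside (30 mm wide in y, x -50 to +68 mm) below the handle axis; x to the thin end, z up. Thin end 6 mm thick; top slopes up 1 in 5 to 18 mm at x = 8 mm, then level to the heel. At x = y = 0: stem 12 mm square to z 46 mm, collar 30 x 30 at z 46 to 51, grip z 51 to 101, 14 mm thick in y, 26 mm wide in x: grasp across y
- wedge_tip (a point): middle of the lower edge of the wedge's thin end, 68 mm from the wedge's origin along its x
- stand: fixed stand: black post holder on a foot, with a flat black fork on its post. Origin on the desk under the post, z up; the fork points along -y and is open there. Prongs 14 mm apart, underside 94 mm and top 100 mm above the desk; they end 70 mm from the post axis in upturned tips that reach 106 mm; nothing is higher
- fork_seat (a point): where the wedge's stem hangs between the prongs: stand y = -45 mm, at their top face. At the start the collar rests here, wedge underside 54 mm above the desk, wedge x within about 0.1 rad of stand x. To take it off: lift 7 to 20 mm (above that the wedge body meets the prongs from below), then draw it at least 45 mm along the stand's -y
- tilt_base: fixed grey metal base, 240 x 116 x 10 mm, top 10 mm above the desk. Origin on the desk under the middle of the plate's free edge; x to the hinge, y along the edge, z up; it reaches from x = -75 to +165 mm. Screw heads 6 mm high at x -62, y +-46 mm; rubber rests 14 mm across, 10 mm high, at x 12, y +-42 mm. Slotted lock struts at its sides
- top_plate: hinged plate, black, 140 x 104 x 10 mm, with a grid of holes; carries a mirror mount and a post holder (over 60 mm behind the free edge, up to 82 mm above the desk) and two lock knobs, now loose, at its sides. About 0.7 kg in all, 3 N at the edge. Origin at the middle of its lower free edge, x to the hinge
- plate_edge (a point): middle of the plate's lower free edge, 20 mm above the desk when down, so 10 mm above the base: the wedge meets it when its thin end is 20 mm past the edge; each further 5 mm raises it 1 mm, to 8 mm at the top of the slope
- tilt (a joint): angle of the hinged plate: 0 down on its rests, growing as the free edge rises; the edge lies 148 mm from the hinge, so 0.02 rad is 3 mm of lift. It turns freely and falls back under its own weight
- carton: bystander, not to be disturbed: white carton, 49 x 115 x 58 mm; origin at the centre of its underside
- cap: bystander, not to be disturbed: flat black dust cap, 42 mm across, 8 mm high; origin at the centre of its underside
- case: bystander, not to be disturbed: black round screw case, 37 mm across, 48 mm high; origin at the centre of its underside
- objective: bystander, not to be disturbed: bright metal microscope objective standing on its thread, 28 mm across, 44 mm high; origin at the centre of its underside
- hex_key: bystander, not to be disturbed: dark hex key lying flat, 29 x 87 x 5 mm; origin at the centre of its underside
- fork_clamp: bystander, not to be disturbed: black slotted clamping fork lying flat, 22 x 64 x 8 mm; origin at the centre of its underside
- post: bystander, not to be disturbed: bare steel post standing upright, 13 mm across, 81 mm high; origin at the centre of its underside
- cap_screw: bystander, not to be disturbed: small steel cap screw standing on its head, 10 mm across, 22 mm high; origin at the centre of its underside

How it is judged:
On the way, in this order (a step that is already met when the one before it is completed fails the run):
1. the wedge, gripped, has been lifted up and drawn off the fork (contact force between the fingers and wedge above 1 N and horizontal distance between wedge and fork_seat above 0.05 m and height (world z) of wedge above 0.03 m), for 0.1 s.
2. the gripped wedge lies flat on the base with its thin end under the free edge, the plate still down (contact force between the fingers and wedge above 1 N and z of wedge in the frame of tilt_base between 0.007 and 0.0135 m and angle between wedge's own z axis and vertical below 0.06 rad and x of wedge_tip in the frame of tilt_base above 0.002 m and value of joint tilt below 0.005 rad), for 0.05 s.
At the end, for the whole second after the job is handed in: the fingers still grip the wedge, which lies flat and still on the base, square to the edge within 0.2 rad and within 22 mm of its middle; the plate rests on the wedge, touched by no part of the robot, its free edge 1.3 to 6 mm off the rests (joint 0.0085 to 0.042 rad) (contact force between the fingers and wedge above 1 N and z of wedge in the frame of tilt_base between 0.007 and 0.0135 m and angle between wedge's own z axis and vertical below 0.06 rad and value of joint tilt between 0.0085 and 0.042 rad and velocity of joint tilt between -0.05 and 0.05 rad/s and linear speed of wedge below 0.02 m/s and contact force between wedge and top_plate above 0.5 N and contact force between each of the fingers, the arm and top_plate below 0.3 N and y of wedge in the frame of tilt_base between -0.022 and 0.022 m and angle between the x axis of wedge and the x axis of tilt_base, either way round below 0.2 rad); the arm keeps its last pose, push and grip.
It fails at once if the hinged plate is thrown up (free edge more than about 13 mm) (value of joint tilt above 0.09 rad).
It fails at once if a bystander is moved by more than 30 mm (distance of any of carton, cap, case, objective, hex_key, fork_clamp, post, cap_screw from where it was at the start of the episode above 0.03 m).
It also fails if it takes over 42 s, if anything falls off the work surface, if the arm or the gripper's body presses on something with over 40 N, if the wrist force passes 120 N, or if a joint passes its speed limit or range.

## Working session

There is one attempt and no reset: what is moved stays moved. The work goes in short steps, Python scripts to look and compute and a tool call to move; the robot and the scene stay as the last step left them, time stands still between calls to the robot, and variables do not carry over. Pictures are saved under pics/ and viewed, at most 10 in all, crops included, and the job is handed in when it is done.

Besides the shell and the picture viewer there is one more tool, called after "Call:" as name(argument=value, ...) on one line, values as JSON. move_arm: Moves the arm, as the interface text tells. Its arguments: {"type":"object","properties":{"series":{"type":"string"},"jaw":{"type":"number"},"newtons":{"type":"number"}},"required":["series"]}

```bash
mkdir -p pics; ls; python3 - <<'E'
from rig import robot
import cv2
o=robot.get_obs(); print(o)
for c in("scene","top"):
    p=robot.camera(c); cv2.imwrite(f"pics/{c}0.png",p["img"][:,:,::-1])
    print(c,p["mtx"].tolist(),p["world_to_cam"].round(4).tolist())
    for t in("wedge","wedge_tip","stand","fork_seat","tilt_base","plate_edge","top_plate"):
        for f in(robot.tip_of,robot.search_frame):
            try: print(t,f.__name__,[(d["p"],[round(float(v),4) for v in d["xyz"]]) for d in f(p,t)[:2]])
            except Exception as e: print(t,e)
E
```

```text
pics
{'time': 0.0, 'q': array([ 1.07551062e+00,  5.28514096e-01,  1.43391892e+00, -1.93902331e-05,
        1.18139898e+00, -1.78503923e-01]), 'joint_velocities': array([0.00071609, 0.0007125 , 0.00155898, 0.00023362, 0.00045958,
       0.00020438]), 'joint_torque': array([ 8.24344243e-04, -4.40035915e+01, -1.76596177e+01,  6.35028072e-02,
        5.80092939e-02, -1.37900233e-04]), 'position': array([0.1943356 , 0.59328391, 0.24353686]), 'tool_rot': array([ 1.57725700e-01,  9.87482329e-01, -1.05969621e-03, -3.61656194e-04]), 'ft_force': array([0.05253055, 0.527697  , 0.65480618]), 'moment': array([-0.01713208,  0.02133405, -0.02950161]), 'grip_force': 0.0, 'grip_width': 0.08672531291077548}
scene [[428.4797652073209, 0.0, 281.5821946562317], [0.0, 428.4797652073209, 209.8766338793864], [0.0, 0.0, 1.0]] [[0.7686, -0.6397, 0.0044, -0.3626], [-0.4373, -0.5304, -0.7263, 0.3834], [0.4669, 0.5563, -0.6874, 0.5598], [0.0, 0.0, 0.0, 1.0]]
wedge call [(0.77, [0.4825, 0.3241, 0.0524])]
wedge call [(0.95, [0.4799, 0.3193, 0.0734])]
wedge_tip call []
wedge_tip call [(0.89, [0.4736, 0.3235, 0.0694
[... 1051 characters left out ...]
0.5483, 0.3406, 0.0536])]
wedge_tip call [(0.66, [0.6472, 0.1167, 0.0281]), (0.65, [0.4867, 0.3252, 0.074])]
stand call [(0.65, [0.4681, 0.3693, 0.0032])]
stand call [(0.84, [0.4633, 0.3627, 0.1011])]
fork_seat call [(0.7, [0.4836, 0.3303, 0.1011])]
fork_seat call [(0.86, [0.4656, 0.3741, 0.1005])]
tilt_base call [(0.59, [0.5815, 0.1327, 0.0014]), (0.35, [0.5722, 0.1341, 0.0222])]
tilt_base call [(0.97, [0.6188, 0.1255, 0.0286])]
plate_edge call [(0.62, [0.5782, 0.1339, 0.016])]
plate_edge call [(0.66, [0.6449, 0.1194, 0.0289]), (0.49, [0.4664, 0.3715, 0.0997])]
top_plate call [(0.89, [0.574, 0.1317, 0.0215])]
top_plate call [(0.71, [0.6398, 0.1215, 0.0344]), (0.6, [0.4651, 0.3709, 0.1035])]
```

View pics/scene0.png

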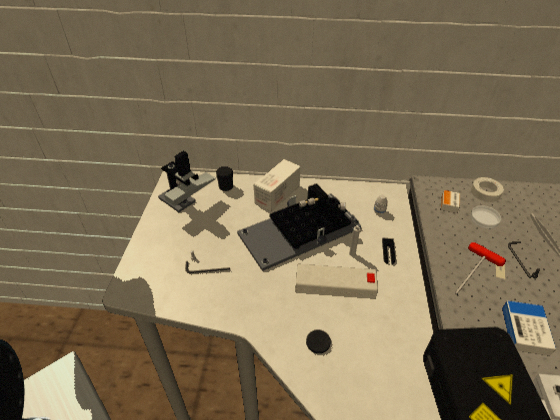

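View pics/top0.png

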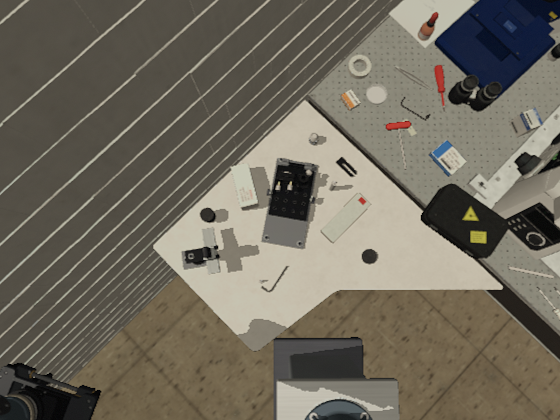

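The scene picture shows the stand at upper left (180,180) with the wedge, and the tilt plate at (310,220). The top picture shows the wedge at (210,250), the base front edge from (263,240) to (305,248), and the hex key at (275,280). I'll zoom in on this to get the yaw angles.

```bash
cat > h.py <<'E'
import numpy as np
def back(p,u,v,z):
    M=p["world_to_cam"];K=p["mtx"];R=M[:3,:3];t=M[:3,3]
    d=R.T@np.linalg.inv(K)@[u,v,1];c=-R.T@t
    return c+d*(z-c[2])/d[2]
def proj(p,X):
    M=p["world_to_cam"];q=p["mtx"]@(M[:3,:3]@np.asarray(X,float)+M[:3,3]);return q[:2]/q[2]
E
python3 - <<'E'
from rig import robot
import cv2
p=robot.camera("top"); i=p["img"][145:295,175:325,::-1]
cv2.imwrite("pics/topc.png",cv2.resize(i,None,fx=4,fy=4,interpolation=cv2.INTER_CUBIC))
for t in "carton cap case objective hex_key fork_clamp post cap_screw".split():
    print(t,[(d["p"],d["xyz"]) for d in robot.tip_of(p,t)[:1]])
E
```

```text
carton [(0.69, [0.6613, 0.2465, 0.002])]
cap [(0.46, [0.4809, -0.0908, 0.003])]
case [(0.51, [0.589, 0.3438, 0.0011])]
objective [(0.22, [0.5892, 0.3454, 0.0037])]
hex_key [(0.5, [0.422, 0.1679, 0.0032])]
fork_clamp [(0.49, [0.5791, 0.1339, 0.002])]
post [(0.36, [0.6614, 0.005, 0.0003])]
cap_screw []
```

View pics/topc.png

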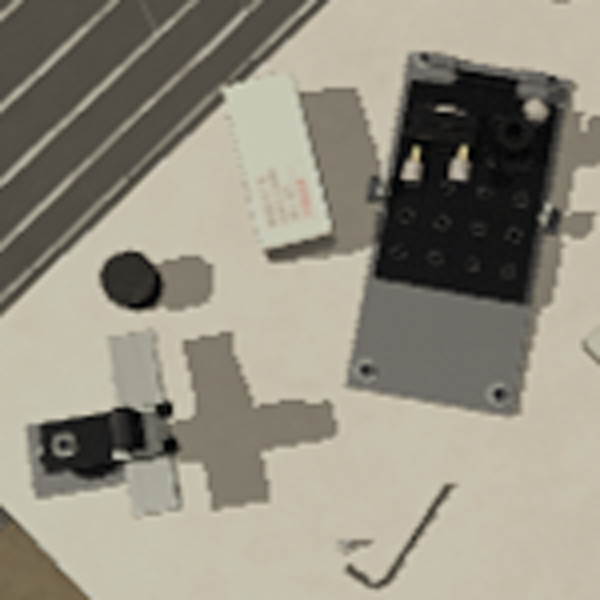

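```bash
python3 - <<'E'
from rig import robot
from h import *
p=robot.camera("top")
f=lambda u,v,z: back(p,175+(u+.5)/4-.5,145+(v+.5)/4-.5,z)
def seg(n,a,b,z):
    A,B=f(*a,z),f(*b,z);d=A-B
    print(n,A.round(4),B.round(4),"mid",((A+B)/2).round(4),"len",np.linalg.norm(d).round(4),"normal yaw",np.arctan2(-d[0],d[1]).round(3))
seg("basefront",(348,385),(520,413),.01)
seg("screws",(365,370),(500,395),.016)
seg("plate",(375,277),(528,303),.03)
seg("thin",(108,338),(157,330),.06)
seg("heel",(134,516),(181,508),.072)
seg("prongs",(165,410),(170,445),.106)
for n,u,v,z in(("grip",126,421,.155),("post",64,445,.1),("screw",345,546,.02),("case",131,280,.048)):print(n,f(u,v,z).round(4))
s=robot.camera("scene")
for P in([.481,.325,.155],[.5806,.1329,.02]):print(proj(s,P),proj(p,P))
for t in("wedge","wedge_tip","fork_seat","plate_edge","tilt_base"):
  for c in(s,p): print(t,[(d["p"],np.round(d["xyz"],4)) for d in robot.tip_of(c,t)[:1]])
E
```

```text
basefront [0.5171 0.1985 0.01  ] [0.4978 0.0813 0.01  ] mid [0.5074 0.1399 0.01  ] len 0.1187 normal yaw -0.163
screws [0.5268 0.1867 0.016 ] [0.5096 0.0951 0.016 ] mid [0.5182 0.1409 0.016 ] len 0.0932 normal yaw -0.185
plate [0.5886 0.1797 0.03  ] [0.5707 0.0763 0.03  ] mid [0.5797 0.128  0.03  ] len 0.1049 normal yaw -0.171
thin [0.5443 0.3535 0.06  ] [0.5495 0.3215 0.06  ] mid [0.5469 0.3375 0.06  ] len 0.0323 normal yaw 0.162
heel [0.429  0.3318 0.072 ] [0.434  0.3019 0.072 ] mid [0.4315 0.3168 0.072 ] len 0.0303 normal yaw 0.165
prongs [0.4943 0.3083 0.106 ] [0.4726 0.3047 0.106 ] mid [0.4835 0.3065 0.106 ] len 0.022 normal yaw -1.408
grip [0.4848 0.3239 0.155 ]
post [0.473  0.3718 0.1   ]
screw [0.4089 0.1995 0.02  ]
case [0.5843 0.3414 0.048 ]
[181.70664234 154.04110528] [205.63102376 251.47278344]
[280.95684493 231.26625596] [285.62509597 217.27089975]
wedge [(0.91, array([0.4792, 0.3268, 0.0533]))]
wedge [(0.85, array([0.4779, 0.3263, 0.0557]))]
wedge_tip [(0.59, array([0.5431, 0.3414, 0.0496]))]
wedge_tip [(0.75, array([0.5499, 0.3394, 0.0547]))]
fork_seat [(0.94, array([0.4817, 0.3333, 0.1055]))]
fork_seat []
plate_edge [(0.82, array([0.5854, 0.1341, 0.0138]))]
plate_edge [(0.72, array([0.5778, 0.1339, 0.017 ]))]
tilt_base [(0.67, array([ 0.5809,  0.1342, -0.0019]))]
tilt_base [(0.55, array([0.5821, 0.1342, 0.0009]))]
```

```bash
cat >> h.py <<'E'
from scipy.spatial.transform import Rotation as Ro
def go(o,xyz,yaw):
    """tool shift (mm) and turn (deg) to bring the TCP to xyz, pointing down, tool y at world angle yaw+90deg"""
    R=Ro.from_quat(o["tool_rot"]);c,s=np.cos(yaw),np.sin(yaw)
    T=Ro.from_matrix(np.array([[-c,-s,0],[-s,c,0],[0,0,-1]]).T.T)
    d=R.inv().apply(np.asarray(xyz)-o["position"])*1000
    return d.round(1),(R.inv()*T).as_rotvec(degrees=True).round(2)
E
cat > g.py <<'E'
import sys
from rig import robot
from h import *
a=list(map(float,sys.argv[1:])); o=robot.get_obs()
print(o["time"],o["position"].round(4),"tool",Ro.from_quat(o["tool_rot"]).as_matrix().round(3).tolist(),"F",o["ft_force"].round(2),o["grip_width"],o["grip_force"])
print(*go(o,a[:3],a[3]))
E
python3 g.py .481 .3255 .21 .172
```

```text
2.55 [0.1947 0.5939 0.2445] tool [[-0.95, 0.312, -0.0], [0.312, 0.95, -0.0], [0.0, -0.0, -1.0]] F [0.17 0.1  0.53] 0.08699331129615365 0.0
[-355.7 -165.8   34.6] [ -0.    -0.   -28.01]
```

Call:
move_arm(series="-36 -17 4 0 0 -4; -72 -33 8 0 0 -7; -107 -50 11 0 0 -10; -142 -66 14 0 0 -13; -178 -83 18 0 0 -16; -213 -100 21 0 0 -19; -249 -116 25 0 0 -22; -284 -133 28 0 0 -25", jaw=1)

```text
time: 3.22
position: [0.4244, 0.3777, 0.2165]
tool_rot: [-0.061, 0.998, 0.0, 0.0]
ft_force: [0.0, 0.0, 0.4]
grip_width: 0.0872
grip_force: 0.0
```

```bash
python3 g.py .481 .3255 .18 .172
```

```text
3.2167 [0.4244 0.3777 0.2165] tool [[-0.993, -0.122, 0.0], [-0.122, 0.993, 0.0], [-0.0, 0.0, -1.0]] F [0.01 0.02 0.4 ] 0.0872070898287971 0.0
[-49.8 -58.7  36.5] [ 0.01  0.03 -2.85]
```

Call:
move_arm(series="-17 -20 8 0 0 -1; -34 -40 20 0 0 -2; -46 -54 30 0 0 -3; -50 -59 36 0 0 -3; -50 -59 36 0 0 -3; -50 -59 36 0 0 -3")

```text
time: 3.72
position: [0.4791, 0.3266, 0.1803]
tool_rot: [-0.085, 0.996, 0.0, -0.001]
ft_force: [-0.2, 0.0, -0.0]
grip_width: 0.0868
grip_force: 0.0
```

```bash
python3 - <<'E'
from rig import robot
import cv2
from h import *
for c,(r,q) in(("scene",(120,120)),("top",(180,150))):
    p=robot.camera(c); i=p["img"][r:r+110,q:q+110,::-1]
    cv2.imwrite(f"pics/{c}1.png",cv2.resize(i,None,fx=3.6,fy=3.6,interpolation=cv2.INTER_CUBIC)) 
a,b=cv2.imread("pics/scene1.png"),cv2.imread("pics/top1.png"); cv2.imwrite("pics/c1.png",np.hstack([a,b]))
E
python3 g.py .481 .3255 .137 .172
```

```text
3.8167 [0.4789 0.3275 0.1811] tool [[-0.985, -0.172, 0.0], [-0.172, 0.985, 0.0], [-0.0, 0.0, -1.0]] F [ 0.37  0.61 -0.09] 0.08675737164683704 0.0
[-1.7 -2.3 44.1] [0.03 0.01 0.06]
```

View pics/c1.png

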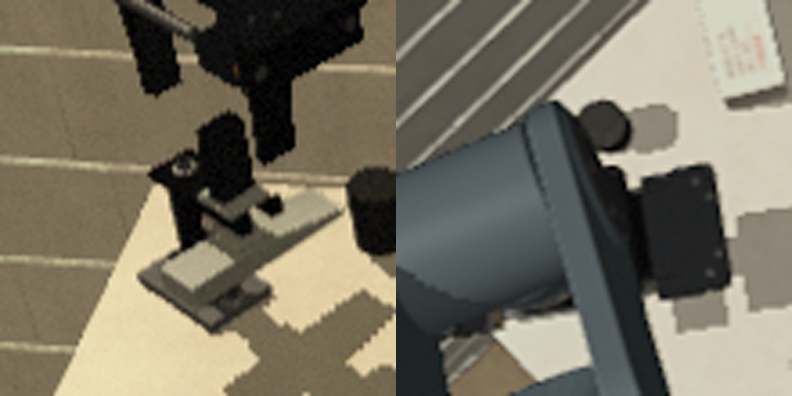

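The fingers straddle the upright handle and clear it on both sides, so I'll descend.

Call:
move_arm(series="-1 -1 10 0 0 0; -2 -2 22 0 0 0; -2 -2 34 0 0 0; -2 -2 41 0 0 0; -2 -2 44 0 0 0; -2 -2 44 0 0 0; -2 -2 44 0 0 0")

```text
time: 4.4
position: [0.482, 0.3252, 0.1367]
tool_rot: [-0.086, 0.996, 0.0, 0.0]
ft_force: [0.2, 0.3, -0.4]
grip_width: 0.087
grip_force: 0.0
```

Call:
move_arm(series="0 0 0 0 0 0; 0 0 0 0 0 0; 0 0 0 0 0 0; 0 0 0 0 0 0; 0 0 0 0 0 0; 0 0 0 0 0 0; 0 0 0 0 0 0; 0 0 0 0 0 0", jaw=0, newtons=25)

```text
time: 5.07
position: [0.4821, 0.3248, 0.1365]
tool_rot: [-0.086, 0.996, 0.0, 0.0]
ft_force: [0.5, 0.6, 0.6]
grip_width: 0.0418
grip_force: 0.0
```

```bash
python3 g.py .481 .3255 .137 .172
```

```text
5.0667 [0.4821 0.3248 0.1365] tool [[-0.985, -0.171, 0.0], [-0.171, 0.985, 0.0], [-0.0, 0.0, -1.0]] F [0.5  0.56 0.64] 0.04183218627287154 0.0
[ 1.   0.9 -0.5] [ 0.    0.   -0.01]
```

Call:
move_arm(series="0 0 0 0 0 0; 0 0 0 0 0 0; 0 0 0 0 0 0; 0 0 0 0 0 0; 0 0 0 0 0 0; 0 0 0 0 0 0; 0 0 0 0 0 0; 0 0 0 0 0 0")

```text
time: 5.73
position: [0.4822, 0.3252, 0.1366]
tool_rot: [-0.086, 0.996, 0.0, 0.0]
ft_force: [-0.6, 3.4, -0.2]
grip_width: 0.0139
grip_force: 25.0
```

Call:
move_arm(series="0 0 -2 0 0 0; 0 0 -5 0 0 0; 0 0 -8 0 0 0; 0 0 -11 0 0 0; 0 0 -13 0 0 0; 0 0 -13 0 0 0; 0 0 -13 0 0 0", newtons=35)

```text
time: 6.32
position: [0.4821, 0.3246, 0.1497]
tool_rot: [-0.086, 0.996, -0.0, 0.0]
ft_force: [0.2, 0.3, -4.5]
grip_width: 0.0141
grip_force: 35.0
```

```bash
python3 - <<'E'
from rig import robot
import cv2
p=robot.camera("scene"); i=p["img"][110:230,120:260,::-1]
cv2.imwrite("pics/s2.png",cv2.resize(i,None,fx=4,fy=4,interpolation=cv2.INTER_CUBIC))
E
python3 g.py .491 .2655 .15 .172
```

```text
6.3667 [0.482  0.3246 0.1496] tool [[-0.985, -0.171, -0.0], [-0.171, 0.985, -0.0], [0.0, -0.0, -1.0]] F [ 0.38 -0.6  -4.74] 0.013891220997585831 34.98634756542742
[  1.2 -59.7  -0.4] [-0.02 -0.01 -0.01]
```

View pics/s2.png

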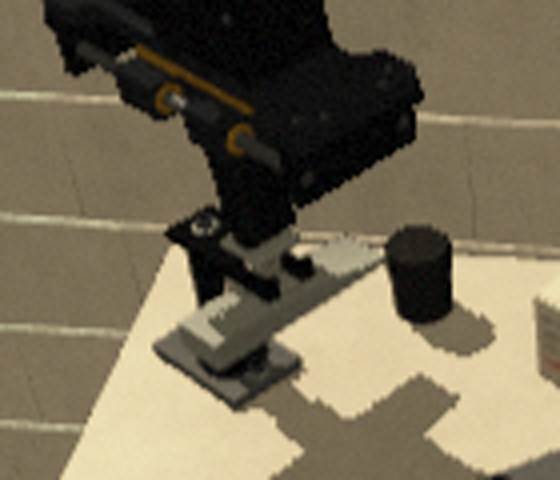

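The wedge is lifted, with its collar clear of the prongs and its 4.5 N weight in the hand. Next I draw it off along tool -y.

Call:
move_arm(series="0 -4 0 0 0 0; 0 -11 0 0 0 0; 0 -19 0 0 0 0; 0 -28 0 0 0 0; 0 -38 0 0 0 0; 0 -49 0 0 0 0; 0 -60 0 0 0 0; 0 -68 0 0 0 0")

```text
time: 7.03
position: [0.494, 0.256, 0.1496]
tool_rot: [-0.085, 0.996, -0.0, -0.0]
ft_force: [-0.1, 1.2, -4.8]
grip_width: 0.0142
grip_force: 35.0
```

Call:
move_arm(series="0 -4 0 0 0 0; 0 -4 0 0 0 0")

```text
time: 7.2
position: [0.4947, 0.2526, 0.1496]
tool_rot: [-0.085, 0.996, -0.0, -0.0]
ft_force: [-0.3, 0.2, -5.5]
grip_width: 0.0137
grip_force: 35.0
```

```bash
python3 - <<'E'
from rig import robot
import cv2
from h import *
for c in("scene","top"):
    p=robot.camera(c)
    for t in("wedge","wedge_tip"): print(t,[(d["p"],np.round(d["xyz"],4)) for d in robot.tip_of(p,t)[:1]])
E
python3 g.py .4767 .1495 .14 -.175
```

```text
wedge [(0.78, array([0.4956, 0.2491, 0.0662]))]
wedge_tip [(0.75, array([0.5577, 0.2637, 0.0674]))]
wedge [(0.58, array([0.4916, 0.2479, 0.0699]))]
wedge_tip []
7.5 [0.4943 0.2544 0.1496] tool [[-0.985, -0.172, 0.0], [-0.172, 0.985, 0.0], [-0.0, 0.0, -1.0]] F [ 0.56 -0.48 -4.  ] 0.013320120694501602 34.98627627035603
[  35.3 -100.3    9.5] [1.000e-02 0.000e+00 1.992e+01]
```

```bash
python3 g.py .501 .145 .14 -.175
```

```text
7.5 [0.4943 0.2544 0.1496] tool [[-0.985, -0.172, 0.0], [-0.172, 0.985, 0.0], [-0.0, 0.0, -1.0]] F [ 0.56 -0.48 -4.  ] 0.013320120694501602 34.98627627035603
[  12.2 -108.9    9.5] [1.000e-02 0.000e+00 1.992e+01]
```

Call:
move_arm(series="1 -8 0 0 0 2; 3 -26 2 0 0 5; 6 -48 4 0 0 9; 8 -70 6 0 0 13; 10 -90 8 0 0 17; 12 -103 9 0 0 20; 12 -109 10 0 0 20; 12 -109 10 0 0 20")

```text
time: 8.17
position: [0.5015, 0.1431, 0.1395]
tool_rot: [0.089, 0.996, -0.0, 0.0]
ft_force: [-0.3, 1.2, -4.7]
grip_width: 0.0137
grip_force: 35.0
```

```bash
python3 - <<'E'
from rig import robot
import cv2
from h import *
s=robot.camera("scene");t=robot.camera("top")
for p in(s,t):
    for n in("wedge","wedge_tip","plate_edge"): print(n,[(d["p"],np.round(d["xyz"],4)) for d in robot.tip_of(p,n)[:1]])
a=cv2.resize(s["img"][150:290,210:370,::-1],None,fx=3,fy=3,interpolation=cv2.INTER_CUBIC)
b=cv2.resize(t["img"][170:310,215:325,::-1],None,fx=3,fy=3,interpolation=cv2.INTER_CUBIC)
cv2.imwrite("pics/c3.png",np.hstack([a,b[:420]]))
E
python3 g.py .501 .145 .096 -.175
```

```text
wedge []
wedge_tip [(0.8, array([0.5672, 0.1325, 0.0574]))]
plate_edge [(0.94, array([0.5817, 0.1356, 0.0155]))]
wedge [(0.53, array([0.499 , 0.1437, 0.0595]))]
wedge_tip []
plate_edge [(0.84, array([0.5778, 0.1336, 0.0159]))]
8.5667 [0.5012 0.1451 0.1396] tool [[-0.985, 0.175, 0.0], [0.175, 0.985, 0.0], [-0.0, 0.0, -1.0]] F [-0.36  0.33 -4.65] 0.01365942412480169 34.98631969559938
[ 0.2 -0.1 43.6] [ 0.01  0.01 -0.05]
```

View pics/c3.png

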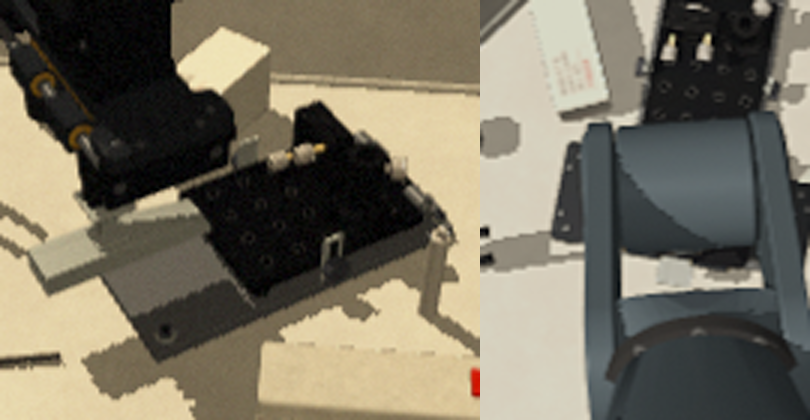

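The wedge is level over the base centreline, with its thin end just short of the plate edge. I'll lower it to just above the base and then feel for contact.

Call:
move_arm(series="0 0 8 0 0 0; 0 0 18 0 0 0; 0 0 28 0 0 0; 0 0 36 0 0 0; 0 0 41 0 0 0; 0 0 43 0 0 0; 0 0 43 0 0 0")

```text
time: 9.15
position: [0.5008, 0.1443, 0.0956]
tool_rot: [0.089, 0.996, -0.0, -0.001]
ft_force: [-0.7, 0.3, -4.2]
grip_width: 0.0137
grip_force: 35.0
```

Call:
move_arm(series="0 0 0.5 0 0 0; 0 0 1 0 0 0; 0 0 1.5 0 0 0; 0 0 2 0 0 0; 0 0 2 0 0 0", newtons=20)

```text
time: 9.57
position: [0.5013, 0.1444, 0.0948]
tool_rot: [0.088, 0.996, 0.0, 0.0]
ft_force: [-0.0, 0.5, -5.1]
grip_width: 0.014
grip_force: 20.0
```

Call:
move_arm(series="0 0 0.5 0 0 0; 0 0 1 0 0 0; 0 0 1 0 0 0; 0 0 1 0 0 0")

```text
time: 9.9
position: [0.5012, 0.1444, 0.0936]
tool_rot: [0.088, 0.996, -0.0, -0.0]
ft_force: [-0.5, 0.3, -3.9]
grip_width: 0.0138
grip_force: 20.0
```

Call:
move_arm(series="0 0 0.5 0 0 0; 0 0 1 0 0 0; 0 0 1 0 0 0; 0 0 1 0 0 0")

```text
time: 10.23
position: [0.5013, 0.1444, 0.0926]
tool_rot: [0.088, 0.996, 0.0, 0.0]
ft_force: [-0.4, -0.1, -4.1]
grip_width: 0.0138
grip_force: 20.0
```

Call:
move_arm(series="0 0 0.3 0 0 0; 0 0 0.7 0 0 0; 0 0 1 0 0 0; 0 0 1 0 0 0")

```text
time: 10.57
position: [0.5013, 0.1445, 0.0926]
tool_rot: [0.088, 0.996, 0.0, 0.0]
ft_force: [-2.1, 0.4, 5.7]
grip_width: 0.0137
grip_force: 20.0
```

```bash
python3 g.py .501 .145 .096 -.175
```

```text
10.5667 [0.5013 0.1445 0.0926] tool [[-0.984, 0.176, 0.001], [0.176, 0.984, -0.0], [-0.001, 0.0, -1.0]] F [-2.13  0.44  5.71] 0.013691608158561547 19.99191014561802
[ 0.3  0.5 -3.5] [ 0.    0.03 -0.11]
```

Contact comes at TCP z 0.0926 m, exactly as predicted. Now I slide the thin end about 10 mm under the edge.

Call:
move_arm(series="-2 0 -0.3 0 0 0; -5 0 -0.3 0 0 0; -8 0 -0.3 0 0 0; -12 0 -0.3 0 0 0; -16 0 -0.3 0 0 0; -20 0 -0.3 0 0 0; -22 0 -0.3 0 0 0; -22 0 -0.3 0 0 0")

```text
time: 11.23
position: [0.5222, 0.1407, 0.0926]
tool_rot: [0.089, 0.996, 0.0, -0.001]
ft_force: [-3.1, 0.8, 6.4]
grip_width: 0.0137
grip_force: 20.0
```

```bash
python3 - <<'E'
from rig import robot
import cv2
from h import *
s=robot.camera("scene")
for n in("wedge","wedge_tip","plate_edge","tilt_base"): print(n,[(d["p"],np.round(d["xyz"],4)) for d in robot.tip_of(s,n)[:1]])
cv2.imwrite("pics/c4.png",cv2.resize(s["img"][160:280,210:370,::-1],None,fx=5,fy=5,interpolation=cv2.INTER_CUBIC))
E
python3 g.py .501 .145 .096 -.175
```

```text
wedge [(0.85, array([0.5244, 0.1411, 0.0102]))]
wedge_tip [(0.78, array([0.5834, 0.1293, 0.0066]))]
plate_edge [(0.74, array([0.5829, 0.1341, 0.0161]))]
tilt_base [(0.92, array([ 0.5806,  0.1337, -0.001 ]))]
11.4833 [0.5222 0.1407 0.0926] tool [[-0.984, 0.176, -0.001], [0.176, 0.984, 0.0], [0.001, -0.0, -1.0]] F [-2.85  1.32  5.49] 0.014035490372587858 19.996931687928736
[21.6  0.5 -3.4] [-0.01 -0.06 -0.12]
```

View pics/c4.png

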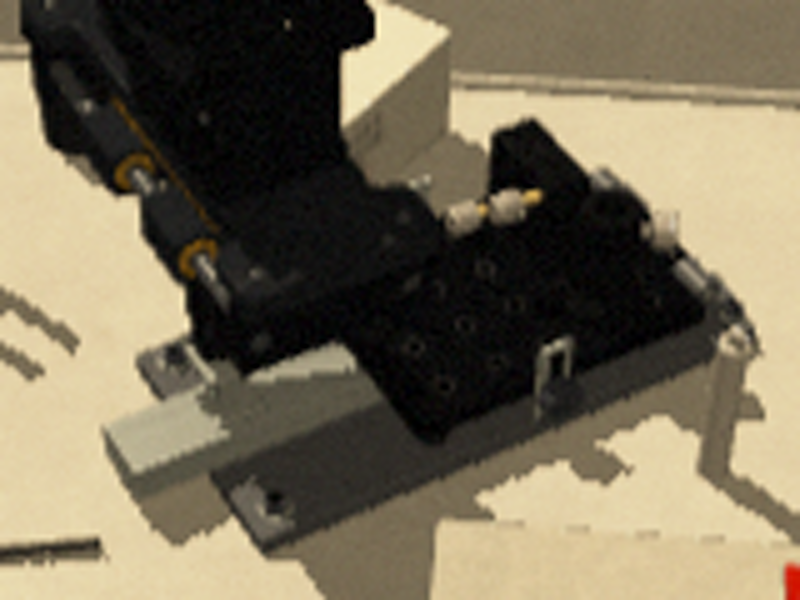

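The thin end is now under the plate edge, roughly centred, and the plate is still down. I'll go on gently and watch for contact.

Call:
move_arm(series="-2 0 0 0 0 0; -4 0 0 0 0 0; -6 0 0 0 0 0; -8 0 0 0 0 0; -8 0 0 0 0 0")

```text
time: 11.9
position: [0.5296, 0.1393, 0.0926]
tool_rot: [0.088, 0.996, -0.0, -0.001]
ft_force: [-3.6, 0.7, 5.6]
grip_width: 0.0137
grip_force: 20.0
```

Call:
move_arm(series="-1 0 0 0 0 0; -3 0 0 0 0 0; -5 0 0 0 0 0; -6 0 0 0 0 0; -6 0 0 0 0 0")

```text
time: 12.32
position: [0.5338, 0.1385, 0.0927]
tool_rot: [0.088, 0.996, -0.0, -0.003]
ft_force: [-8.0, 2.5, 9.5]
grip_width: 0.0141
grip_force: 20.0
```

Call:
move_arm(series="-1 0 0 0 0 0; -3 0 0 0 0 0; -5 0 0 0 0 0; -6 0 0 0 0 0; -6 0 0 0 0 0")

```text
time: 12.73
position: [0.5366, 0.1378, 0.0926]
tool_rot: [0.088, 0.996, -0.0, -0.006]
ft_force: [-12.8, 2.4, 14.2]
grip_width: 0.0139
grip_force: 20.0
```

```bash
python3 - <<'E'
from rig import robot
import cv2
from h import *
s=robot.camera("scene")
for n in("wedge","wedge_tip","plate_edge","tilt_base"): print(n,[(d["p"],np.round(d["xyz"],4)) for d in robot.tip_of(s,n)[:1]])
cv2.imwrite("pics/c5.png",cv2.resize(s["img"][160:280,210:370,::-1],None,fx=5,fy=5,interpolation=cv2.INTER_CUBIC))
E
python3 g.py .501 .145 .096 -.175
```

```text
wedge [(0.56, array([0.5345, 0.1364, 0.0088]))]
wedge_tip [(0.74, array([0.5994, 0.1256, 0.0094]))]
plate_edge [(0.95, array([0.5818, 0.1372, 0.0161]))]
tilt_base [(0.86, array([5.825e-01, 1.327e-01, 4.000e-04]))]
12.9833 [0.5366 0.1378 0.0926] tool [[-0.984, 0.176, -0.012], [0.176, 0.984, 0.001], [0.012, -0.001, -1.0]] F [-11.79   2.8   14.22] 0.01402399862244465 19.9976959254127
[36.3  0.8 -3. ] [-0.08 -0.69 -0.12]
```

View pics/c5.png

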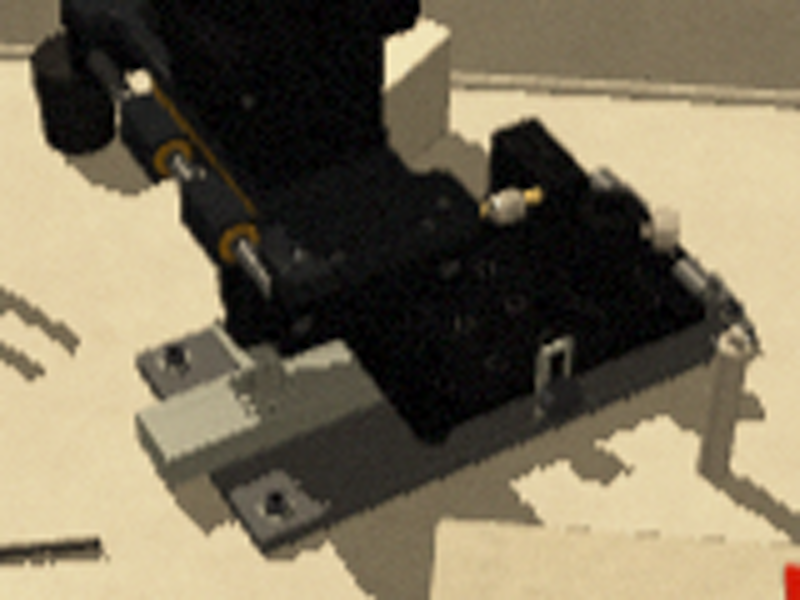

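The plate is just being met: the push force is rising and the TCP lags the command by about 5 mm. I'll ease the downward load and push on.

Call:
move_arm(series="0 0 -0.5 0 0 0; -1 0 -1 0 0 0; -3 0 -1 0 0 0; -5 0 -1 0 0 0; -6 0 -1 0 0 0; -6 0 -1 0 0 0", newtons=30)

```text
time: 13.48
position: [0.5443, 0.1364, 0.0925]
tool_rot: [0.088, 0.996, -0.0, -0.005]
ft_force: [-7.2, 1.3, 5.3]
grip_width: 0.0138
grip_force: 30.0
```

Call:
move_arm(series="-1 0 0 0 0 0; -3 0 0 0 0 0; -5 0 0 0 0 0; -5 0 0 0 0 0; -5 0 0 0 0 0")

```text
time: 13.9
position: [0.5497, 0.1354, 0.0925]
tool_rot: [0.088, 0.996, -0.0, -0.004]
ft_force: [-6.9, 1.3, 3.7]
grip_width: 0.0139
grip_force: 30.0
```

```bash
python3 g.py .501 .145 .096 -.175
```

```text
13.9 [0.5497 0.1354 0.0925] tool [[-0.984, 0.176, -0.008], [0.176, 0.984, 0.0], [0.008, -0.001, -1.0]] F [-6.86  1.3   3.69] 0.01392608788551181 29.997684541158378
[49.6  0.9 -3.1] [-0.07 -0.45 -0.12]
```

```bash
python3 - <<'E'
from rig import robot
import cv2
from h import *
s=robot.camera("scene")
for n in("wedge","wedge_tip","plate_edge","tilt_base"): print(n,[(d["p"],np.round(d["xyz"],4)) for d in robot.tip_of(s,n)[:1]])
c=lambda i:cv2.resize(i[205:260,275:335],None,fx=6.5,fy=6.5,interpolation=cv2.INTER_CUBIC)
cv2.imwrite("pics/c6.png",np.hstack([c(cv2.imread("pics/scene0.png")),c(s["img"][:,:,::-1])]))
P=[.580,.132,.02];y=np.array([.174,.985,0])*-.052
print(proj(s,P+y),proj(s,P+y+[0,0,.0035]))
E
python3 g.py .501 .145 .096 -.175
```

```text
wedge [(0.68, array([0.5494, 0.1315, 0.0101]))]
wedge_tip [(0.84, array([0.6145, 0.1249, 0.005 ]))]
plate_edge [(0.6, array([0.5844, 0.1345, 0.019 ]))]
tilt_base [(0.77, array([ 0.5817,  0.1344, -0.0027]))]
[293.88505182 248.02106969] [293.9273059  246.85479637]
14.15 [0.5497 0.1354 0.0925] tool [[-0.984, 0.176, -0.008], [0.176, 0.984, 0.0], [0.008, -0.001, -1.0]] F [-6.73  0.9   3.11] 0.014004516541497161 29.997771985363215
[49.6  0.9 -3.1] [-0.07 -0.46 -0.12]
```

View pics/c6.png

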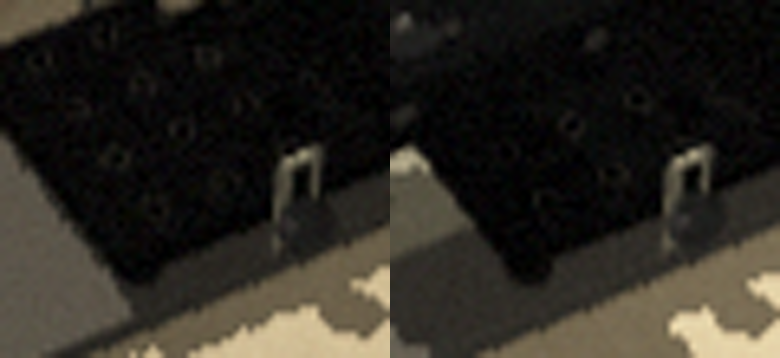

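```bash
python3 - <<'E'
from rig import robot
import cv2
from h import *
im={k:cv2.cvtColor(cv2.imread(f"pics/{k}.png"),cv2.COLOR_BGR2GRAY).astype(float)[2::5,2::5] for k in("c4","c5")}
im["now"]=np.mean([cv2.cvtColor(robot.camera("scene")["img"],cv2.COLOR_RGB2GRAY)[160:280,210:370].astype(float) for _ in range(3)],0)
# lower side edge of the plate: near corner ~ (86,88); follow rightwards
for k,a in im.items():
    r=[]
    for c in list(range(91,104)):
        y0=int(round(86-(c-88)*.42)); w=a[y0-6:y0+6,c]; t=(w[:3].mean()+w[-3:].mean())/2
        i=np.argmax(w>t); r.append(y0-6+i-1+(t-w[i-1])/(w[i]-w[i-1]) if i else np.nan)
    print(k,np.round(r,2),np.nanmean(r).round(2))
ref=im["c4"].astype(np.float32)
for k in("c5","now"):
    for n,(y,x,h,w) in {"knob":(80,112,12,12),"holes":(72,90,16,18),"basefront":(100,50,14,20)}.items():
        T=cv2.resize(ref[y:y+h,x:x+w],None,fx=8,fy=8,interpolation=3);S=cv2.resize(im[k].astype(np.float32)[y-4:y+h+4,x-4:x+w+4],None,fx=8,fy=8,interpolation=3)
        m=cv2.matchTemplate(S,T,cv2.TM_CCOEFF_NORMED);_,v,_,l=cv2.minMaxLoc(m);print(k,n,round(v,2),(l[0]-32)/8,(l[1]-32)/8)
E
```

```text
c4 [84.88 84.43 83.91 83.56 83.61 82.82 82.46 81.65 81.33 80.72 80.49 80.51
 79.82] 82.32
c5 [84.68 84.5  83.68 83.53 82.88 82.51 82.58 81.75 81.47 80.74 80.46 79.68
 79.48] 82.15
now [83.68 83.29 82.98 82.58 82.43 81.77 81.5  80.69 80.55 80.45 79.83 79.52
 78.73] 81.38
c5 knob 1.0 0.0 0.0
c5 holes 0.97 0.0 0.0
c5 basefront 0.8 0.0 0.0
now knob 0.98 0.0 0.0
now holes 0.95 0.0 -1.0
now basefront 0.76 0.0 0.0
```

The plate edge has risen about 0.9 px, or roughly 3 mm, which agrees with the 3.5 mm expected from the wedge's travel. The state is steady, so I'm handing in.

```bash
python3 -c "
from rig import robot
print(robot.hand_in())"
```

```text
the job is handed in; nothing more can be done
None
```

I handed the job in with the wedge still gripped, flat on the base and square under the middle of the plate's edge, which it holds about 3 mm off its rests; the hand-in returned no verdict.

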